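# Close the coaster press and hold its run dial on the third click

### The job

A wooden coaster already lies in the stamping press on the shop counter. Shut the press's hinged lid fully first, then turn the press's spring-return dial clockwise (seen from above), past its first two clicks to the third, and keep it there: finish with the gripper still holding the dial on the third click, because it springs back as soon as it is let go. Leave the pepper mill, the mug and the stack of coasters where they stand.

Things in the scene. Friction and masses are not known exactly. Their poses are not given: they have to be found in the camera images.
- press: coaster press, fixed: a grey box 200 mm deep (x), 300 wide (y), top (deck) 120 mm above the counter. Origin under its centre on the counter; x to its back (away from the robot at yaw 0), y to its left. Lid on the left (+y) half, dial on the flat deck of the right half. Deck dots beside the dial mark rest (one big dot) and clicks 1, 2, 3 (one, two, three small dots).
- dial_grip (a point): on the dial's vertical axis, 38 mm above the deck, at x -10, y -90 mm in the press's frame. Black dial: a disc 60 mm across, its top 24 mm below this point, carrying an upright bar 56 mm long, 16 thick, its top 14 mm above this point. The frame turns with the dial: x along the bar, y across it, z up. A bright line on the bar's -x half is the pointer.
- dial (a joint): dial angle, rad: 0 at rest (pointer to the press's front, -x), grows clockwise seen from above. Clicks (soft torque dips) at 0.4, 0.8 and 1.2; the third, 1.2, is wanted; hard stop at 1.3. A spring drives it back to 0 from every click: 0.12 N m at rest rising to 0.24 at the third, plus or minus 0.05 around each click.
- lid_hinge (a point): centre of the lid's hinge line, at the lid's underside, at x = 75 mm, y = 70 mm, z = 122 mm in the press's frame; the hinge line runs along the press's y.
- lid_push (a point): middle of the lid's outer (upper) face, 100 mm from the hinge, a place to push; z is that face's outward normal, x points to the hinge. The lid is a flat aluminium plate 150 mm from hinge to free edge, 130 wide, 12 thick, 0.35 kg; a black tab, 50 wide and 6 thick, stands out 19 mm from the middle of the free edge. No other handle.
- lid (a joint): lid angle in rad: 0 is fully shut (lid level), growing as its free edge rises; it starts open, leaning towards the press's front, at 0.6 to 1.1. Its hinge is stiff: the lid stays where it is left, and some 3 N to 6 N on its outer face closes it.
- pepper_mill: bystander: a turned dark wooden pepper mill, diameter 60 mm, 160 mm high, standing loose on the counter. Origin under its centre.
- mug: bystander: a white mug, diameter 80 mm, 90 mm high, handle to its +y. Origin under its centre.
- coasters: bystander: a stack of round wooden coasters, diameter 90 mm, 40 mm high, one piece. Origin under its centre.

How it is judged:
On the way, in this order (a step that is already met when the one before it is completed fails the run):
1. the lid is shut, with the dial not yet on the third click (value of joint lid below 0.04 rad and value of joint dial below 0.3 rad), for 0.2 s.
2. the dial is on its third click, with the lid shut (value of joint dial above 1.08 rad and value of joint lid below 0.04 rad), for 0.2 s.
At the end, for the whole second after the job is handed in: The lid is shut (within 0.04 rad) and the dial is held by the fingers (more than 1 N on it) on its third click (beyond 1.08 rad, up to the stop at 1.3) through the last second; pepper mill, mug and coasters stand upright within 30 mm of where they were (all of step 2 and contact force between the fingers and dial above 1 N and distance of each of pepper_mill, mug, coasters from where it was at the start of the episode below 0.03 m and angle between each of pepper_mill, mug, coasters's own z axis and vertical below 0.3 rad); the arm keeps its last pose, push and grip.
It fails at once if a bystander is knocked over or shoved away (distance of any of pepper_mill, mug, coasters from where it was at the start of the episode above 0.03 m).
It also fails if it takes over 45 s, if anything falls off the work surface, if the arm or the gripper's body presses on something with over 40 N, if the wrist force passes 120 N, or if a joint passes its speed limit or range.

### The arm

A 6-joint arm with a two-finger parallel gripper is mounted at the origin on the work surface. World frame = base frame: x ahead of the robot, y to its left, z up, the work surface at z = 0. Lengths are in m, angles in rad, forces in N, time in s.
With the tool pointing down it reaches from about 0.275 to 0.85 m from the base axis. Payload 19 kg.
Tool frame: the origin (TCP) lies at the very end of the fingers, on their centre line; the grasp point (between the pads) lies 19 mm behind it; z points along the fingers, y is the line along which they close (so a half turn about z gives the same grasp; the last joint's range is limited). The gripper opens to 85 mm and grips with 20 to 120 N. Pads are 22 mm wide; open, the fingers measure 114 mm over their backs; the gripper's body (76 mm by 85 mm) begins 54 mm behind the grasp point. The pads swing forward as they close: fully open they stand 13 mm farther back than shut.
Start: joints at [-1.343, 0.15, 1.437, -0, 1.554, -0.134], TCP at [0.203, -0.538, 0.231] pointing down, gripper open.
Joint ranges: [-2.8, 2.8], [-0.68, 2.1], [0.12, 2.68], [-1.39, 4.53], [0.16, 2.79], [-2.81, 2.81]. Speed limits (rad/s): [1.89, 1.89, 2.22, 3.01, 3.01, 3.01].

### API

Orientations are given as a unit quaternion [x, y, z, w].
In Python, from plant import * gives the robot as it stands. The module is installed in compiled form; this text tells all that it offers.
- The arm moves only by the tool send_rows, never from a script. Its argument "deltas" is a list of rows, each a list of 5 numbers: the shift along the tool's x, y, z in mm, then the turn about the tool's z in rad, then the finger opening in mm, from 0 to 85.4. A call has 1 to 8 rows; each row shifts and turns the commanded pose from where the row before left it, along the tool's axes as they then stand; what a row does not reach is not made up. A row lasts 1/8 s, in which the tool goes at most 62.5 mm and 10.7 degrees, less where a joint would pass 70% of its speed; a pose out of reach is approached as far as the arm can. A call with a gripper value outside its range is refused whole. The fingers move at their own pace and stop on an object; "grip_force" is the grip in N (left out, the last holds). Time passes only in rows, so rows that do not move let the fingers close. It gives the time, the measured TCP pose, the force, the opening and the grip force at its end, in the units of the state.
- observe(): the state, without advancing time (a new reading comes with each control period).
- get_image(name): name is "scene" or "top" or "wrist"; returns a dict with "image" (400x640x3 uint8, red, green, blue), "intrinsics" (3x3 intrinsics, pixels), "cam_to_world" (4x4, takes a point from camera to world coordinates). Camera axes: x right, y up, looking along -z (the intrinsics and any distortion apply to the point x, -y, -z); pixel columns grow to the right and rows downward; lengths in m; the calibration is good to about 2 mm. The wrist camera is an equidistant fisheye: a pixel r from the principal point sees the ray r / f radians off the axis. A picture is of the moment at which its call begins. There is no depth.
- hand_in(): hands the job in; it is judged then, once.
The state is a dict: "clock": time; "qpos": joint angles; "qd": joint speeds; "joint_efforts": joint torques, N m; "eef_pos": TCP position; "tool_rot": TCP orientation; "wrist_force": force on the tool from outside, world axes, zero at the start; "moment": the same for the moment, N m; "gripper_width": finger opening in m; "grasp_force": force on a finger pad.
Only numpy, scipy, OpenCV 4.12 (cv2) and the standard library are available. Lean on these libraries where they do the work, as an engineer would, in place of code of your own. Each camera call takes 0.05 s, during which the arm holds its last target. There are 200 camera calls.

## Working session

There is one attempt and no reset: what is moved stays moved. The work goes in short steps, Python scripts to look and compute and a tool call to move; the robot and the scene stay as the last step left them, time stands still between calls to the robot, and variables do not carry over. Pictures are saved under pics/ and viewed, at most 10 in all, crops included, and the job is handed in when it is done.

Besides the shell and the picture viewer there is one more tool, called after "Call:" as a command line: name --pt "numbers of a row" for each row, then --argument value for the rest. send_rows: Moves the arm, as the interface text tells. Its arguments: {"type":"object","properties":{"deltas":{"type":"array"},"grip_force":{"type":"number"}},"required":["deltas"]}

```bash
mkdir -p pics; python3 - <<'E'
from plant import *
import cv2,numpy as np
s=observe();print(s['clock'],s['eef_pos'],s['tool_rot'],s['wrist_force'])
for n in("scene","top"):
    d=get_image(n);cv2.imwrite(f"pics/{n}0.png",d["image"][:,:,::-1]);print(n,d["intrinsics"],d["cam_to_world"])
E
```

```text
0.0 [ 0.20345971 -0.53755304  0.23070229] [ 9.83683682e-01  1.79905748e-01 -2.94679799e-05 -5.78940654e-04] [ 0.41369151 -0.22195449 -0.21678435]
scene [[470.13062599   0.         315.47749653]
 [  0.         470.13062599 188.25539407]
 [  0.           0.           1.        ]] [[-0.78528728 -0.40679354  0.46673644  1.19006428]
 [ 0.61902015 -0.53017174  0.57942383  0.77757038]
 [ 0.0117446   0.74393343  0.66815052  0.95864603]
 [ 0.          0.          0.          1.        ]]
top [[361.70269566   0.         324.59760329]
 [  0.         361.70269566 198.21579303]
 [  0.           0.           1.        ]] [[-2.68809952e-03  9.90507735e-01 -1.37430715e-01  4.95914540e-01]
 [-9.99842542e-01 -2.51573746e-04  1.77434173e-02  5.36071560e-02]
 [ 1.75404181e-02  1.37456771e-01  9.90352447e-01  1.04918967e+00]
 [ 0.00000000e+00  0.00000000e+00  0.00000000e+00  1.00000000e+00]]
```

View pics/top0.png

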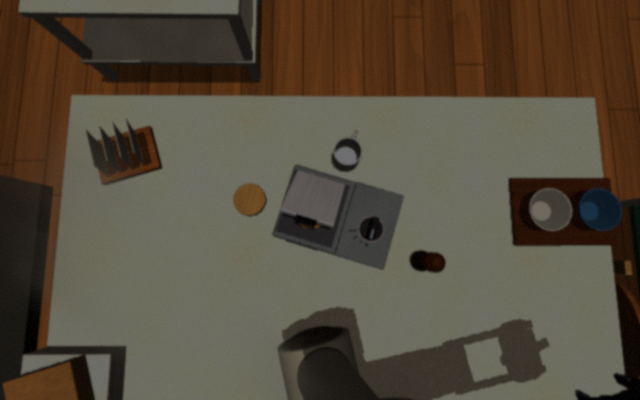

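View pics/scene0.png

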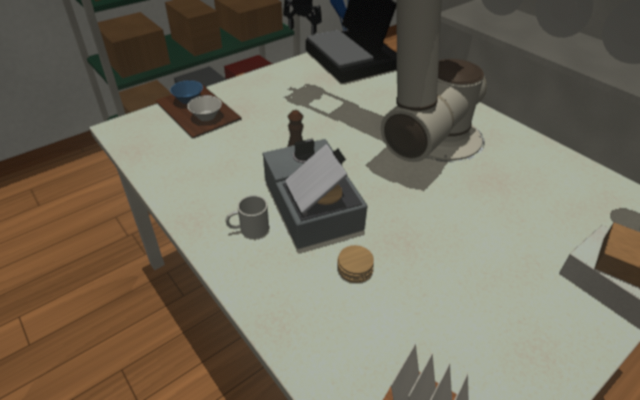

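The top view shows the press around (338,217), turned about 15° clockwise. The dial is near (371,229), the mill (428,261), the mug (347,154) and the coasters (250,199). I'll enlarge that area for exact corners.

```bash
python3 - <<'E'
import cv2
a=cv2.imread("pics/top0.png")[155:280,262:412]
cv2.imwrite("pics/topc.png",cv2.convertScaleAbs(cv2.resize(a,None,fx=4.8,fy=4.8,interpolation=cv2.INTER_CUBIC),alpha=1.6))
a=cv2.imread("pics/scene0.png")[130:255,255:375]
cv2.imwrite("pics/scec.png",cv2.convertScaleAbs(cv2.resize(a,None,fx=4.8,fy=4.8,interpolation=cv2.INTER_CUBIC),alpha=1.6))
E
```

```text
(no output)
```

View pics/topc.png

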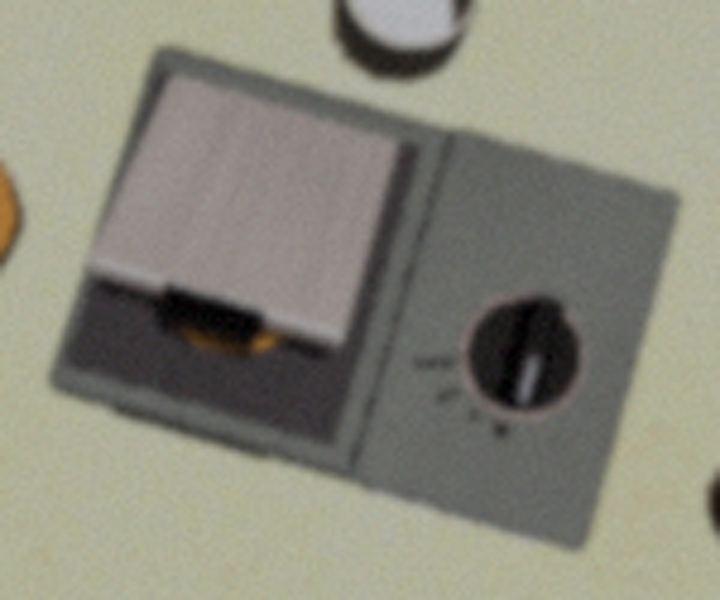

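View pics/scec.png

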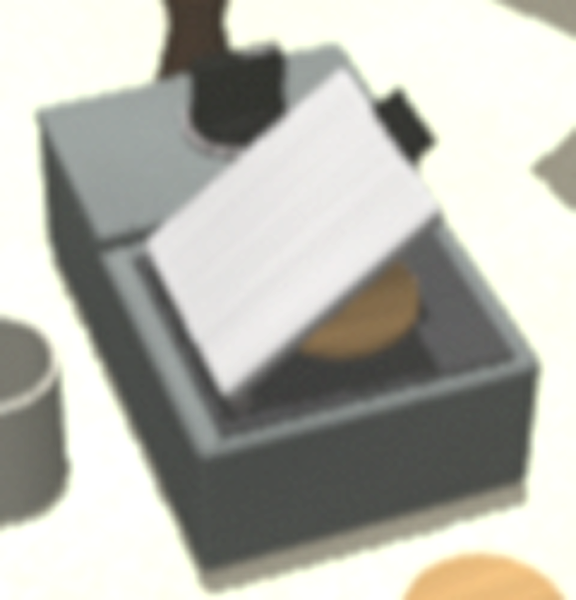

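The press deck corners, lid corners and dial are clear in both crops: the dial is at top-crop (525,352) with its pointer to the front. The lid's free edge runs from (345,68) to (440,208) in the scene crop. I'll fit the press pose and lid angle together.

```bash
cat > h.py <<'E'
import numpy as np
from scipy.optimize import least_squares
from scipy.spatial.transform import Rotation as R
C={'scene':(470.13062599,315.47749653,188.25539407,np.array([[-0.78528728,-0.40679354,0.46673644,1.19006428],[0.61902015,-0.53017174,0.57942383,0.77757038],[0.0117446,0.74393343,0.66815052,0.95864603]])),
'top':(361.70269566,324.59760329,198.21579303,np.array([[-2.68809952e-03,9.90507735e-01,-1.37430715e-01,4.95914540e-01],[-9.99842542e-01,-2.51573746e-04,1.77434173e-02,5.36071560e-02],[1.75404181e-02,1.37456771e-01,9.90352447e-01,1.04918967e+00]]))}
def proj(n,P):
    f,cx,cy,M=C[n];p=(np.asarray(P)-M[:,3])@M[:,:3];return np.array([cx-f*p[...,0]/p[...,2],cy+f*p[...,1]/p[...,2]]).T
def ray(n,uv,z):
    f,cx,cy,M=C[n];d=M[:,:3]@np.array([(uv[0]-cx)/f,-(uv[1]-cy)/f,-1]);return M[:,3]+d*(z-M[2,3])/d[2]
def toW(pose,p):
    c,s=np.cos(pose[2]),np.sin(pose[2]);p=np.asarray(p,float);return np.stack([pose[0]+c*p[...,0]-s*p[...,1],pose[1]+s*p[...,0]+c*p[...,1],p[...,2]],-1)
def lidpt(th,r,y,h=.012): return [.075-r*np.cos(th)+h*np.sin(th),y,.122+r*np.sin(th)+h*np.cos(th)]
E
python3 - <<'E'
from h import *
deck=[[.1,.15,.12],[.1,-.15,.12],[-.1,-.15,.12],[-.1,.15,.12]]
t=lambda a:np.array(a)/4.8+[262,155]; s=lambda a:np.array(a)/4.8+[255,130]
T=t([[160,48],[678,198],[582,548],[52,382]]);S=s([[208,452],[40,112],[335,45],[538,368]])
L=s([[345,68],[440,208],[228,392],[148,240]]);LT=t([[395,140],[170,75],[92,262],[345,332]])
def res(v):
    th=v[3];l=[lidpt(th,.15,.005),lidpt(th,.15,.135),lidpt(th,0,.135),lidpt(th,0,.005)]
    return np.r_[(proj('top',toW(v,deck))-T).ravel(),(proj('scene',toW(v,deck))-S).ravel(),(proj('scene',toW(v,l))-L).ravel(),(proj('top',toW(v,l))-LT[[3,2,1,0]]).ravel()]
o=least_squares(res,[.45,0,-.27,.8],loss='soft_l1');v=o.x;print(v,np.round(o.fun,1))
np.save('v.npy',v)
print('dial grip',toW(v,[-.01,-.09,.158]),'from image bar top',ray('top',t([545,302])*0.5+t([522,402])*.5,.165))
print('lid mid edge',toW(v,lidpt(v[3],.15,.07)),'hinge',toW(v,[.075,.07,.122]),'push',toW(v,lidpt(v[3],.1,.07)))
for n,uv,z in(('mill',(434,261),.15),('mug',(347,155),.09),('coast',(250,199),.04)):print(n,ray('top',uv,z))
from plant import observe
print(R.from_quat(observe()['tool_rot']).as_matrix().round(3))
E
```

```text
[ 0.57886144  0.00384365 -0.29192066  0.66611982] [-2.  -1.8  0.2 -0.6  0.   1.4 -2.8  1.9 -1.8 -2.6 -1.7 -1.1  0.3 -1.4
  2.1 -4.9 -1.  -0.9 -0.3 -0.1 -1.4  0.9 -1.5  0.5 -0.4  1.9 -2.2  0.2
 -0.8 -0.5  0.5  0.2]
dial grip [ 0.54338322 -0.07947079  0.158     ] from image bar top [ 0.54421312 -0.08079611  0.165     ]
lid mid edge [0.56499106 0.0811041  0.2241257 ] hinge [0.67083386 0.04929774 0.122     ] push [0.60263918 0.06979063 0.1932287 ]
mill [ 0.46444064 -0.23169769  0.15      ]
mug [ 0.7479361  -0.02497397  0.09      ]
coast [0.63379074 0.24490034 0.04      ]
[[ 0.935  0.354 -0.   ]
 [ 0.354 -0.935  0.001]
 [ 0.    -0.001 -1.   ]]
```

Call:
send_rows --pt "0 0 -40 0 0" --pt "36 -27 -2 0 0" --pt "36 -27 -2 0 0" --pt "36 -27 -2 0 0" --pt "36 -27 -2 0 0" --pt "36 -27 -2 0 0" --pt "36 -27 -2 0 0" --pt "36 -27 -2 0 0" --grip_force 60

```text
clock: 1.1
eef_pos: [0.3728, -0.2704, 0.2852]
tool_rot: [0.984, 0.18, -0.0, -0.0]
wrist_force: [0.3, -1.3, 0.2]
gripper_width: 0.0005
grasp_force: 0.0
```

Call:
send_rows --pt "36 -27 0 0 0" --pt "36 -27 0 0 0" --pt "36 -27 0 0 0" --pt "36 -27 0 0 0" --pt "36 -27 0 0 0" --pt "36 -27 0 0 0" --pt "36 -27 0 0 0" --pt "0 0 0 0 0"

```text
clock: 2.1
eef_pos: [0.5418, -0.0036, 0.2845]
tool_rot: [0.983, 0.181, -0.001, -0.0]
wrist_force: [-0.1, 0.1, -0.1]
gripper_width: 0.0
grasp_force: 0.0
```

```bash
cat > st.py <<'E'
from plant import *
from h import *
import sys
s=observe();v=np.load('v.npy');M=R.from_quat(s['tool_rot']).as_matrix()
print('t',round(s['clock'],2),'q',s['qpos'].round(3) if hasattr(s['qpos'],'round') else s['qpos'],'tcp',np.round(s['eef_pos'],4),'xang',round(np.arctan2(M[1,0],M[0,0]),3),'F',np.round(s['wrist_force'],1),'M',np.round(s['moment'],2),'w',s['gripper_width'],'g',s['grasp_force'])
for n,p in(('lid',toW(v,[-.005,.07,.28])),('dial',toW(v,[-.01,-.09,.25]))):print(n,'tool-delta mm',(M.T@(p-s['eef_pos'])*1000).round(1))
E
python3 st.py
```

```text
t 2.1 q [-1.490e-01  7.000e-02  1.421e+00  1.000e-03  1.653e+00  1.057e+00] tcp [ 0.5418 -0.0036  0.2845] xang 0.365 F [-0.1  0.1 -0.1] M [ 0.02  0.05 -0.06] w 3.104324901375336e-05 g 0.0
lid tool-delta mm [ 76.  -52.2   4.5]
dial tool-delta mm [-25.6  71.5  34.5]
```

Call:
send_rows --pt "38 -26 2 0 0" --pt "38 -26 2 0 0" --pt "0 0 30 0 0" --pt "0 0 25 0 0" --pt "0 0 10 0 0" --pt "0 0 10 0 0" --pt "0 0 10 0 0"

```text
clock: 2.98
eef_pos: [0.594, 0.0694, 0.1967]
tool_rot: [0.984, 0.18, 0.001, 0.0]
wrist_force: [-0.3, 0.1, 2.3]
gripper_width: 0.0003
grasp_force: 0.7
```

Call:
send_rows --pt "0 0 10 0 0" --pt "0 0 10 0 0" --pt "0 0 10 0 0" --pt "0 0 10 0 0" --pt "0 0 10 0 0" --pt "0 0 5 0 0"

```text
clock: 3.72
eef_pos: [0.5935, 0.0697, 0.1405]
tool_rot: [0.984, 0.18, -0.0, -0.0]
wrist_force: [-0.7, 0.5, 0.5]
gripper_width: 0.0001
grasp_force: 0.5
```

```bash
python3 st.py
```

```text
t 3.73 q [-0.012  0.243  1.513  0.     1.387  1.197] tcp [0.5935 0.0697 0.1405] xang 0.362 F [-0.7  0.5  0.5] M [0.01 0.08 0.02] w 0.00013241943727045516 g 0.5417679580568802
lid tool-delta mm [   1.5   -2.2 -139.5]
dial tool-delta mm [ -99.8  121.7 -109.5]
```

Call:
send_rows --pt "0 0 3 0 0" --pt "0 0 2 0 0" --pt "0 0 1 0 0" --pt "0 0 0 0 0"

```text
clock: 4.22
eef_pos: [0.5938, 0.0697, 0.1354]
tool_rot: [0.984, 0.18, 0.0, -0.0]
wrist_force: [-0.1, 0.1, -0.6]
gripper_width: -0.0004
grasp_force: 0.0
```

Call:
send_rows --pt "0 0 1 0 0" --pt "0 0 0 0 0"

```text
clock: 4.47
eef_pos: [0.5938, 0.0697, 0.1343]
tool_rot: [0.984, 0.18, 0.0, -0.0]
wrist_force: [-0.1, -0.2, 0.2]
gripper_width: -0.0003
grasp_force: 0.0
```

Call:
send_rows --pt "0 0 1 0 0" --pt "0 0 0 0 0" --pt "0 0 1 0 0" --pt "0 0 0 0 0"

```text
clock: 4.97
eef_pos: [0.5939, 0.0697, 0.1339]
tool_rot: [0.984, 0.18, 0.001, 0.0]
wrist_force: [-8.6, -0.4, 18.5]
gripper_width: -0.0002
grasp_force: 9.4
```

```bash
python3 st.py; python3 - <<'E'
from plant import *
import cv2
d=get_image("scene");a=d["image"][110:260,225:385,::-1]
cv2.imwrite("pics/s1.png",cv2.resize(a,None,fx=4,fy=4,interpolation=cv2.INTER_CUBIC))
E
```

```text
t 4.97 q [-0.012  0.247  1.522 -0.     1.372  1.197] tcp [0.5939 0.0697 0.1339] xang 0.362 F [-8.6 -0.4 18.5] M [-0.05  1.39 -0.03] w -0.00020333308356751764 g 9.409862057073042
lid tool-delta mm [   1.4   -2.3 -146.1]
dial tool-delta mm [ -99.9  121.7 -116.1]
```

View pics/s1.png

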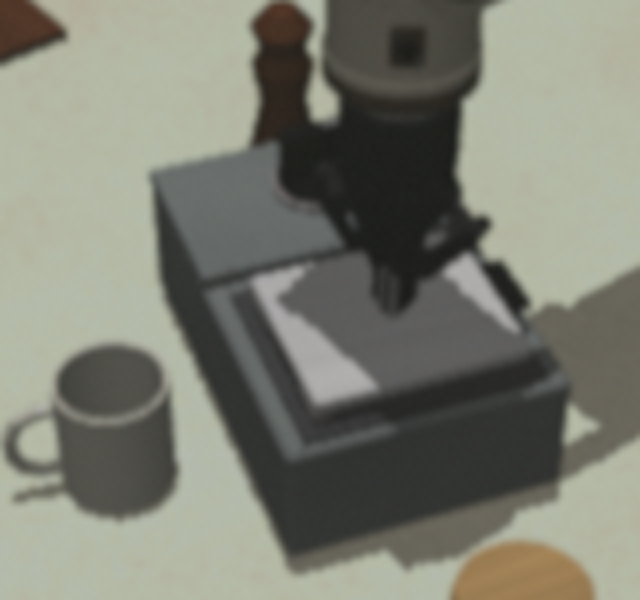

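The lid lies level and the fingertips read 18.5 N at z = 0.134 m, the shut height, so it is shut. The mug and mill are undisturbed. Next I lift, move over the dial and turn the wrist.

Call:
send_rows --pt "0 0 0 0 0" --pt "0 0 -38 0 0" --pt "0 0 -38 0 0" --pt "0 0 -40 0 0" --pt "-25 30 0 0 50" --pt "-25 30 0 0 50" --pt "-25 31 0 0 50" --pt "-25 31 0 0 50"

```text
clock: 6.02
eef_pos: [0.5429, -0.0809, 0.2483]
tool_rot: [0.984, 0.18, 0.0, 0.0]
wrist_force: [-0.7, -1.1, 0.4]
gripper_width: 0.0501
grasp_force: 0.0
```

Call:
send_rows --pt "0 0 0 -0.155 50" --pt "0 0 0 -0.155 50" --pt "0 0 0 -0.155 50" --pt "0 0 0 -0.155 50" --pt "0 0 0 -0.155 50" --pt "0 0 0 -0.155 50" --pt "0 0 0 -0.155 50" --pt "0 0 0 -0.155 50"

```text
clock: 7.02
eef_pos: [0.5434, -0.0798, 0.2483]
tool_rot: [0.694, 0.72, 0.0, -0.0]
wrist_force: [0.2, -0.5, 0.1]
gripper_width: 0.0504
grasp_force: 0.0
```

Call:
send_rows --pt "0 0 0 -0.155 50" --pt "0 0 0 -0.155 50" --pt "0 0 0 -0.155 50" --pt "0 0 0 -0.155 50" --pt "0 0 0 -0.155 50" --pt "0 0 0 -0.155 50" --pt "0 0 0 -0.155 50" --pt "0 0 0 -0.155 50"

```text
clock: 8.02
eef_pos: [0.5434, -0.0798, 0.2483]
tool_rot: [0.147, 0.989, 0.0, -0.0]
wrist_force: [-0.1, 0.0, -0.0]
gripper_width: 0.0502
grasp_force: 0.0
```

```bash
python3 st.py; python3 - <<'E'
from plant import *
from h import *
import cv2
d=get_image("wrist");K=d["intrinsics"];M=d["cam_to_world"];v=np.load('v.npy')
im=d["image"][:,:,::-1].copy();print(K[0,0])
def pf(p):
    q=M[:3,:3].T@(p-M[:3,3]);x,y,z=q[0],-q[1],-q[2];rr=np.hypot(x,y);a=np.arctan2(rr,z)
    return K[0,2]+K[0,0]*a*x/rr,K[1,2]+K[1,1]*a*y/rr
P=lambda x,y,z:pf(toW(v,[x,y,z]))
pts=[P(-.038,-.09,.172),P(.018,-.09,.172),P(-.01,-.09,.172)]+[P(x,y,.12) for x,y in((.1,-.15),(-.1,-.15),(-.1,.15))]+[P(-.075,.005,.134)]
for a in pts:
    cv2.circle(im,(int(round(a[0])),int(round(a[1]))),2,(0,0,255),-1)
print(np.round(pts,1))
cv2.imwrite("pics/w1.png",cv2.convertScaleAbs(im,alpha=1.5))
E
```

```text
t 8.03 q [-0.286  0.092  1.469  0.     1.581 -1.562] tcp [ 0.5434 -0.0798  0.2483] xang 2.847 F [-0.1  0.  -0. ] M [-0.02  0.01  0.04] w 0.050202524034256964 g 0.0
lid tool-delta mm [ -4.4 160.3 -31.7]
dial tool-delta mm [ 0.1  0.3 -1.7]
309.70691628693146
[[323.2 178.1]
 [323.3 247.4]
 [323.3 214.2]
 [267.  293.7]
 [254.   96.3]
 [550.5 114.1]
 [433.3 127. ]]
```

View pics/w1.png

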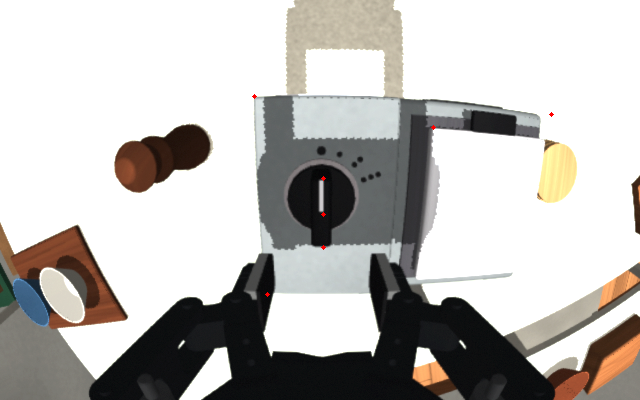

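The wrist view shows the dial bar at column about 321, from row 172 to 247, with the pointer at rest. That is about 1 mm to tool -y of my prediction. The lid is shut and the mill is well to the left at (160,160).

Call:
send_rows --pt "0 -1 35 0 50" --pt "0 0 35 0 50" --pt "0 0 20 0 50" --pt "0 0 10 0 50" --pt "0 0 7 0 50" --pt "0 0 0 0 50"

```text
clock: 8.82
eef_pos: [0.5432, -0.0808, 0.1415]
tool_rot: [0.15, 0.989, 0.0, 0.0]
wrist_force: [0.8, 0.1, -0.9]
gripper_width: 0.0497
grasp_force: 0.0
```

Call:
send_rows --pt "0 0 0 0 30" --pt "0 0 0 0 20" --pt "0 0 0 0 10" --pt "0 0 0 0 5" --pt "0 0 0 0 5" --grip_force 80

```text
clock: 9.45
eef_pos: [0.5434, -0.0805, 0.142]
tool_rot: [0.149, 0.989, 0.0, 0.001]
wrist_force: [-0.4, 3.9, 6.0]
gripper_width: 0.0151
grasp_force: 78.4
```

```bash
python3 st.py
```

```text
t 9.45 q [-2.880e-01  1.430e-01  1.628e+00  1.000e-03  1.369e+00 -1.559e+00] tcp [ 0.5434 -0.0805  0.142 ] xang 2.842 F [-0.4  3.9  6. ] M [0.46 0.12 0.08] w 0.015087514447082579 g 78.39155673980713
lid tool-delta mm [  -3.6  161.1 -137.9]
dial tool-delta mm [   0.2    1.1 -108. ]
```

Call:
send_rows --pt "0 0 0 0.1 5" --pt "0 0 0 0.1 5" --pt "0 0 0 0.1 5" --pt "0 0 0 0.1 5" --pt "0 0 0 0.1 5" --pt "0 0 0 0.1 5"

```text
clock: 10.2
eef_pos: [0.5431, -0.0808, 0.142]
tool_rot: [0.436, 0.9, -0.0, 0.0]
wrist_force: [-4.0, 0.5, 7.4]
gripper_width: 0.0147
grasp_force: 78.7
```

```bash
python3 st.py
```

```text
t 10.2 q [-0.288  0.143  1.628 -0.     1.369 -0.956] tcp [ 0.5431 -0.0808  0.142 ] xang 2.239 F [-4.   0.5  7.4] M [-0.08  0.62  0.17] w 0.014738277107895546 g 78.68451476097107
lid tool-delta mm [  88.6  135.  -138.1]
dial tool-delta mm [   0.9    1.1 -108. ]
```

Call:
send_rows --pt "0 0 0 0.1 5" --pt "0 0 0 0.1 5" --pt "0 0 0 0.1 5" --pt "0 0 0 0.1 5" --pt "0 0 0 0.1 5" --pt "0 0 0 0.1 5" --pt "0 0 0 0.03 5" --pt "0 0 0 0 5"

```text
clock: 11.2
eef_pos: [0.5427, -0.081, 0.142]
tool_rot: [0.693, 0.721, -0.0, -0.0]
wrist_force: [-7.2, -0.0, 8.8]
gripper_width: 0.0149
grasp_force: 79.2
```

Call:
send_rows --pt "0 0 0 0 5" --pt "0 0 0 0 5"

```text
clock: 11.45
eef_pos: [0.5427, -0.081, 0.142]
tool_rot: [0.692, 0.721, -0.0, -0.0]
wrist_force: [-7.2, -0.1, 8.2]
gripper_width: 0.0148
grasp_force: 79.2
```

```bash
python3 st.py; python3 - <<'E'
from plant import *
import cv2
a=get_image("wrist")["image"][:,:,::-1];b=get_image("scene")["image"][100:260,215:385,::-1]
a=cv2.resize(a[100:300,220:460],None,fx=1.65,fy=1.65);b=cv2.resize(b,None,fx=2.06,fy=2.06)[:330]
h=min(len(a),len(b));cv2.imwrite("pics/w2.png",cv2.convertScaleAbs(cv2.hconcat([a[:h],b[:h]]),alpha=1.4))
E
```

```text
t 11.45 q [-2.880e-01  1.430e-01  1.629e+00 -1.000e-03  1.370e+00 -3.290e-01] tcp [ 0.5427 -0.081   0.142 ] xang 1.612 F [-7.2 -0.1  8.2] M [-0.14  1.36  0.31] w 0.014840505528958037 g 79.15430188179016
lid tool-delta mm [ 151.    57.7 -138.2]
dial tool-delta mm [   1.4    0.6 -108.1]
```

View pics/w2.png

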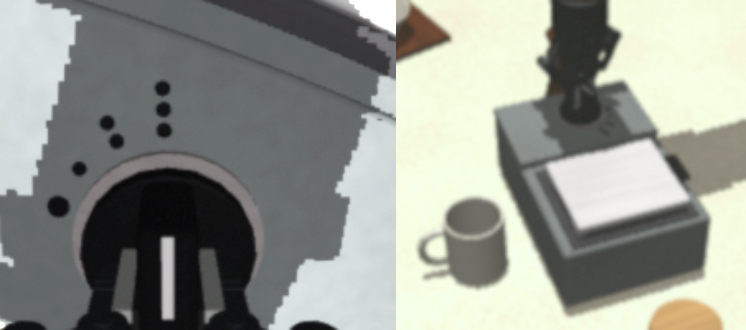

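The pointer (column 167) is in line with the three-dot mark (column 164), and the bar is between the pads at 79 N. The dial torque of 0.31 N m is close to the spring's value at the third click, and the lid is level. The bystanders were never touched.

```bash
python3 -c "
from plant import *
print(hand_in())"
```

```text
the job is handed in; nothing more can be done
None
```

I shut the lid, then turned the dial to its third click and handed in with the gripper still holding it there; the arm never came near the mill, mug or coasters, and no verdict came back.

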